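# Support the clamped flask with the screw jack and lock it

## Robot

A 6-joint arm with a two-finger parallel gripper is mounted at the origin on the work surface. World frame = base frame: x ahead of the robot, y to its left, z up, the work surface at z = 0. Lengths are in mm, angles in rad, forces in N, time in s.
With the tool pointing down it reaches from about 250 to 725 mm from the base axis. Payload 4 kg.
Tool frame: the origin (TCP) lies between the finger pads; the fingertips stand 14 mm ahead of it and the grasp point (between the pads) lies 5 mm behind it; y points along the fingers, z is the direction in which the jaws open and shut, and the axes are right-handed (so a half turn about y gives the same grasp; the last joint's range is limited). The gripper opens to 85 mm and grips with 20 to 120 N. Pads are 22 mm wide; open, the fingers measure 114 mm over their backs; the gripper's body (76 mm by 85 mm) begins 54 mm behind the grasp point. The pads swing forward as they close: fully open they stand 13 mm farther back than shut.
Start: joints at [1.329, 0.241, 0.005, 1.335, 0, 1.571], TCP at [119.723, 485.454, 245.306] pointing down, gripper open.
Joint ranges: [-2.72, 2.72], [-1.05, 1.87], [-1.09, 1.28], [-1.99, 2.15], [-1.42, 1.44], [-3.14, 3.14]. Speed limits (rad/s): [2.79, 2.79, 3.14, 3.14, 3.14, 3.14].

## Interface

Orientations are given as a rotation vector (axis times angle).
In Python, from plant import ctrl gives the robot as it stands.
- The arm moves only by the tool step_arm, never from a script. Its argument "increments" is a list of rows, each a list of 3 entries, a list of its own where there are three numbers: the shift along the world's x, y, z in mm, then the turn, a rotation vector about the world's x, y, z in rad, then the opening, from 0 (shut) to 1 (fully open). A call has 1 to 8 rows; each row shifts and turns the pose as measured when the row begins; what a row does not reach is not made up. A row lasts 1/8 s, in which the tool goes at most 62.5 mm and 10.7 degrees, less where a joint would pass 70% of its speed; a pose out of reach is approached as far as the arm can. A call is refused whole if a number of a shift passes 62.5 or a number of a turn 0.188, either way. A call with a gripper value outside its range is refused whole. The fingers move at their own pace and stop on an object; the grip force is fixed at half the most. Time passes only in rows, so rows that do not move let the fingers close. It gives the time, the measured TCP pose, the force and the opening at its end, in the units of the state.
- ctrl.observe(): the state, without advancing time (a new reading comes with each control period).
- ctrl.snapshot(name): name is "side" or "top"; returns a dict with "img" (400x640x3 uint8, red, green, blue), "camera_matrix" (3x3 intrinsics, pixels), "R" (3x3) and "t" (3): a world point X has camera coordinates R X + t. Camera axes: x right, y down, z forward; pixel columns grow to the right and rows downward; lengths in mm; the calibration is good to about 2 mm. A picture is of the moment at which its call begins. There is no depth.
- ctrl.job_done(): hands the job in, once; it reports no verdict.
The state is a dict: "time": time; "joints": joint angles; "qvel": joint speeds; "joint_torque": joint torques, N m; "position": TCP position; "orientation": TCP orientation; "contact_force": force on the tool from outside, world axes, zero at the start; "torque": the same for the moment, N m; "width": finger opening in mm.
Only numpy, scipy, OpenCV 4.12 (cv2) and the standard library are available. Lean on these libraries where they do the work, as an engineer would, in place of code of your own. Each camera call takes 0.05 s, during which the arm holds its last target. There are 200 camera calls.

## Task

Turn the jack's crank clockwise, as seen from above, to raise the platform until it just touches the flask hanging above it and takes its weight, lifting the flask by no more than 2 or 3 mm and not touching it with the robot. Then press the long orange lock bar down near its middle, so that both ends sink evenly, until it is fully home. Leave the other things on the bench where they are.

Things in the scene. Friction and masses are not known exactly. Their poses are not given: they have to be found in the camera images.
- jack: Lab jack fixed to the bench: aluminium base 170 x 130 x 12 with a scissor lift carrying an aluminium platform 130 (x) x 120 (y) x 10. Origin: on the bench under the platform's centre; z up. A blue gearbox with the crank stands 190 along its -y, the lock bar 120 along its -x, the clamp stand (thin rod 300 high) 155 along its +y; the clamped flask is above the origin, the top of its cap up to 277 above the bench.
- platform (a joint): Height of the platform in m above its lowest position (0 to 0.06). It is geared to the crank: 22 mm per turn, 0.003501 m per rad. It stays where it is left.
- platform_top (a point): Centre of the platform's upper face; 85 above the bench when joint platform is 0.
- crank (a joint): Angle of the crank in rad (0 to 17.1), growing clockwise seen from above, which raises the platform. Stiff: about 0.07 N m of friction, so 1.5 to 2 N at the peg turns it and it stays where it is left; no click or stop at the flask.
- crank_axis (a point): Centre of the crank disc's upper face, on the vertical turning axis, 60 above the bench. The black disc is 124 across and 9 thick; a low steel hub 28 across rises 12 from it.
- crank_peg (a point): Centre of the top of the crank's red upright peg, a cylinder 20 in diameter and 55 high standing on the disc, 48 from the axis; its top is 115 above the bench. The peg is a grip that spins freely on its pin, so it can be pushed round from behind or held without turning the hand.
- flask: Conical glass flask with a blue cap, 150 high, base 86 across, neck 32, cap 52 across and 28 high, 0.28 to 0.46 kg. Loose: it hangs by the underside of its cap in the hole of the green clamp plate and can be lifted freely. Origin: centre of its underside; z up.
- flask_base (a point): Centre of the flask's underside, at the start 12 to 42 above the platform.
- flask_collar (a point): Centre of the underside of the flask's cap, 122 above its base; it rests on the clamp plate at the start.
- clamp_seat (a point): Centre of the hole at the upper face of the green clamp plate (70 x 70 x 8, fixed), on which the cap rests; z up. flask_collar rises above it only when the jack lifts the flask.
- bar (a joint): How far the lock bar has been pressed down, in m: 0 up, 0.010 fully home on its stop. Takes about 5 to 6 N and stays where it is left.
- bar_roll (a joint): Sideways lean of the lock bar in rad, 0 level; springy (5 N m per rad), it leans if pressed away from its middle.
- bar_mid (a point): Centre of the upper face of the orange lock bar, 58 above the bench when up. The bar is 160 long along the jack's y axis, 32 wide, 12 thick, above a grey housing 46 x 180 x 32 high.
- spare_flask: Bystander: flask like the clamped one with an orange cap, standing on the bench. Origin: centre of its underside.
- reagent: Bystander: white jar with blue cap, 72 across, 150 high. Origin: centre of its underside.
- beaker: Bystander: glass beaker 68 across, 70 high, near the jack. Origin: centre of its underside.
- petri: Bystander: clear dish 90 across, 15 high, near the jack. Origin: centre of its underside.
- tube_rack: Bystander: red rack of tubes 60 x 150, 99 high. Origin: centre of its underside.
- spatula: Bystander: spatula lying on the bench.
- wash: Bystander: white bottle with yellow cap, 66 across, 170 high. Origin: centre of its underside.
Not all that is in view belongs to the job. What is shaped like the flask but purple is not meant.

How it is judged (in metres and radians):
On the way, in this order (a step that is already met when the one before it is completed fails the run):
1. the platform touches the flask and has lifted it by less than 4 mm, with the crank at rest (contact force between jack and flask above 0.2 N and z of flask_collar in the frame of clamp_seat below 0.004 m and velocity of joint crank between -0.1 and 0.1 rad/s), for 0.3 s.
2. the lock bar is pressed fully home, level (value of joint bar above 0.0085 m and value of joint bar_roll between -0.05 and 0.05 rad), for 0.1 s.
At the end, for the whole second after the job is handed in: The platform touches the flask (more than 0.2 N) and has lifted it less than 4 mm off its clamp seat; the flask is upright (within 0.06 rad) and at rest, the crank at rest, and the lock bar is down by at least 8.5 of its 10 mm (all of step 1 and angle between flask's own z axis and vertical below 0.06 rad and linear speed of flask below 0.02 m/s and value of joint bar above 0.0085 m).
It fails at once if the flask is lifted 10 mm or more off its clamp seat (z of flask_collar in the frame of clamp_seat above 0.01 m).
It fails at once if the robot touches the clamped flask (contact force between flask and the fingers above 0.5 N or contact force between flask and the arm above 0.5 N).
It fails at once if the lock bar leans by more than 0.05 rad (one end 8 mm lower than the other) (value of joint bar_roll above 0.05 rad or value of joint bar_roll below -0.05 rad).
It fails at once if a bystander is moved by more than 30 mm (distance of any of spare_flask, reagent, beaker, petri, tube_rack, spatula, wash from where it was at the start of the episode above 0.03 m).
It also fails if it takes over 70 s, if anything falls off the work surface, if the arm or the gripper's body presses on something with over 40 N, if the wrist force passes 120 N, or if a joint passes its speed limit or range.

## Working session

There is one attempt and no reset: what is moved stays moved. The work goes in short steps, Python scripts to look and compute and a tool call to move; the robot and the scene stay as the last step left them, time stands still between calls to the robot, and variables do not carry over. Pictures are saved under pics/ and viewed, about 8 in all and at most 12, crops included, and the job is handed in when it is done.

Besides the shell and the picture viewer there is one more tool, called after "Emit:" in YAML: its name, and indented under it one key for each argument. step_arm: Moves the arm, as the interface text tells. Its arguments: {"type":"object","properties":{"increments":{"type":"array","items":{"type":"array"}}},"required":["increments"]}

```bash
mkdir -p pics; ls; cat > h.py <<'E'
import numpy as np, cv2, json
from plant import ctrl
np.set_printoptions(precision=2,suppress=True)
def snap(v,name):
    s=ctrl.snapshot(v); cv2.imwrite(f'pics/{name}.png',cv2.cvtColor(s['img'],cv2.COLOR_RGB2BGR)); 
    np.savez(f'pics/{name}.npz',**{k:np.array(s[k]) for k in('camera_matrix','R','t','img')}); return s
def load(n): return dict(np.load(f'pics/{n}.npz'))
def ray(s,u,v):
    K,R,t=[np.array(s[k],float) for k in('camera_matrix','R','t')]
    return -R.T@t, R.T@np.linalg.solve(K,[u,v,1.])
def atz(s,u,v,z):
    c,d=ray(s,u,v); return c+d*(z-c[2])/d[2]
def proj(s,X):
    p=s['camera_matrix']@(s['R']@np.array(X,float)+np.ravel(s['t'])); return p[:2]/p[2]
def tri(obs):
    A=np.zeros((3,3));b=np.zeros(3)
    for s,u,v in obs:
        c,d=ray(s,u,v); d=d/np.linalg.norm(d);P=np.eye(3)-np.outer(d,d);A+=P;b+=P@c
    return np.linalg.solve(A,b)
E
python3 - <<'E'
from h import *
for v in('side','top'):
    s=snap(v,v+'0'); c,d=ray(s,320,200); print(v,c,d,s['camera_matrix'][0,0])
print(ctrl.observe())
E
```

```text
pics
side [-566.28 -672.45 1263.42] [ 0.64  0.42 -0.64] 465.0666001510865
top [ 435.11   44.44 1360.77] [ 0.09  0.02 -1.  ] 388.66615838462377
{'time': 0.1, 'joints': array([1.33, 0.24, 0.  , 1.34, 0.  , 1.57]), 'qvel': array([-0., -0.,  0., -0.,  0.,  0.]), 'joint_torque': array([ -0.  , -37.31,  25.3 ,   0.01,  -0.  ,  -0.  ]), 'position': array([119.59, 484.94, 244.5 ]), 'orientation': array([-1.56,  0.19, -0.19]), 'contact_force': array([ 0.45,  0.19, -0.49]), 'torque': array([ 0.02,  0.09, -0.02]), 'width': 85.50815531125545}
```

View pics/side0.png

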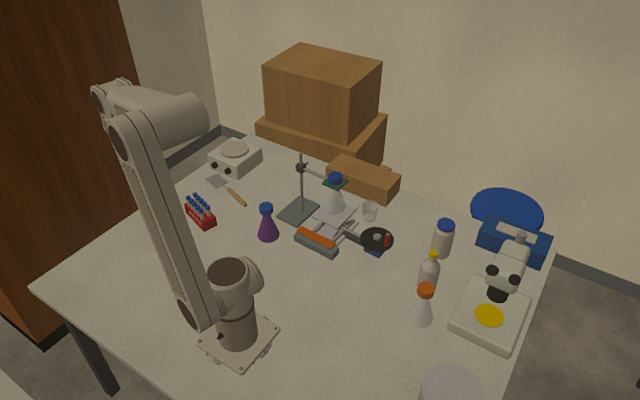

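View pics/top0.png

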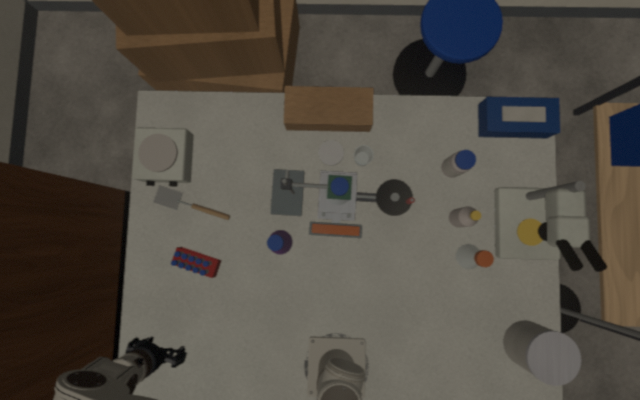

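The side view shows the jack near (345,215), the crank disc at (377,238), the orange lock bar at (317,238) and the clamped flask's blue cap at (336,178). In the top view the disc is at (394,197) with the red peg at (411,200), the bar at (335,229) and the blue cap on the green plate at (340,187).

Candidates for the flask (top-view pixels):
- Purple flask (280,242): decoy.
- Orange-cap spare flask (484,258): bystander.
- Blue-cap reagent jar (463,160): bystander.
- Blue cap in the green plate (340,187): this is the one, with the disc and red peg at (394,197) and the bar at (335,229).

Next is one close crop to check the choice.

```bash
python3 - <<'E'
from h import *
a=load('top0')['img'][140:250,265:425,::-1]; b=load('side0')['img'][160:265,265:405,::-1]
A=cv2.resize(a,(780,536),interpolation=cv2.INTER_CUBIC)[:, :]
B=cv2.resize(b,(780,585),interpolation=cv2.INTER_CUBIC)
cv2.imwrite('pics/c1.png',np.vstack([cv2.resize(A,(436,300)),cv2.resize(B,(436,300))[:, :]]))
T=load('top0');S=load('side0')
print('disc',atz(T,394,197,60),'peg',atz(T,411,200,115),'bar',atz(T,335,229.5,58),'platf cap',atz(T,340,187,265))
print('cap tri',tri([(T,340,187),(S,336,178)]),'bar tri',tri([(T,335,229.5),(S,317,238)]))
for n,(u,v) in dict(beaker=(362,156),petri=(331,152),wash=(470,217)).items(): print(n,atz(T,u,v,30))
E
```

```text
disc [ 571.94 -178.45   60.  ] peg [ 557.91 -223.22  115.  ] bar [457.98  16.1   58.  ] platf cap [574.93   9.33 265.  ]
cap tri [578.15   6.54 253.16] bar tri [460.7   12.27  45.64]
beaker [715.06 -71.86  30.  ]
petri [726.7   35.83  30.  ]
wash [ 513.6  -440.53   30.  ]
```

View pics/c1.png

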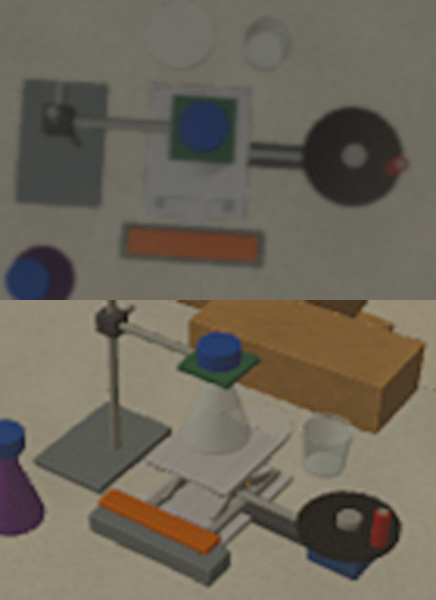

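The crop confirms the choice: the blue-capped clear flask hangs in the green plate above the aluminium platform, with the disc and red peg to the right and the orange bar in front. I'll refine the positions by colour.

```bash
cat >> h.py <<'E'
def cen(s,kind,box):
    x0,y0,x1,y1=box; h=cv2.cvtColor(s['img'][y0:y1,x0:x1],cv2.COLOR_RGB2HSV).astype(int); H,S,V=h[...,0],h[...,1],h[...,2]
    m={'red':((H<7)|(H>172))&(S>110)&(V>60),'orange':(H>=5)&(H<18)&(S>140)&(V>70),'blue':(H>100)&(H<130)&(S>120)&(V>50),'dark':(V<60)}[kind]
    n,l,st,c=cv2.connectedComponentsWithStats(m.astype(np.uint8)); k=1+np.argmax(st[1:,4]); ys,xs=np.nonzero(l==k)
    return np.array([xs.mean()+x0,ys.mean()+y0]),len(xs),np.c_[xs+x0,ys+y0].astype(np.float32)
E
python3 - <<'E'
from h import *
T=load('top0');S=load('side0')
pt,n,_=cen(T,'red',(400,185,425,212)); ps,m,_=cen(S,'red',(370,225,400,255)); print('peg',pt,n,ps,m,tri([(T,*pt),(S,*ps)]))
bt,n,q=cen(T,'orange',(300,215,370,242)); bs,m,_=cen(S,'orange',(285,220,345,255)); print('bar',bt,n,bs,m,tri([(T,*bt),(S,*bs)]),atz(T,*bt,58),cv2.minAreaRect(q))
ct,n,_=cen(T,'blue',(325,172,355,200)); cs,m,_=cen(S,'blue',(320,165,350,190)); print('cap',ct,n,cs,m,tri([(T,*ct),(S,*cs)]))
dt,n,q=cen(T,'dark',(372,175,418,220)); e=cv2.fitEllipse(cv2.convexHull(q)); print('disc',n,e,atz(T,*e[0],60))
R=cv2.Rodrigues(ctrl.observe()['orientation'])[0]; print(R)
E
```

```text
peg [408.62 200.94] 16 [386.72 239.8 ] 71 [ 559.13 -224.33   83.97]
bar [336.   229.26] 365 [315.94 237.09] 295 [459.47  11.94  51.74] [458.88  12.78  58.  ] ((335.5103454589844, 229.32412719726562), (45.45084762573242, 8.221083641052246), 3.3664608001708984)
cap [339.28 185.97] 230 [334.02 177.21] 126 [578.93  11.48 254.57]
disc 910 ((392.4440002441406, 196.98744201660156), (34.2346076965332, 39.51116180419922), 93.47193145751953) [ 571.85 -173.27   60.  ]
[[ 0.97 -0.    0.24]
 [-0.24 -0.    0.97]
 [-0.   -1.   -0.  ]]
```

Emit:
step_arm:
  increments:
    - [[25,-50,15],[0,0,0],1]
    - [[25,-55,15],[0,0,0],1]
    - [[25,-55,15],[0,0,0],1]
    - [[25,-55,15],[0,0,0],1]
    - [[25,-55,15],[0,0,0],1]
    - [[25,-55,0],[0,0,0],1]
    - [[25,-55,0],[0,0,0],1]
    - [[25,-55,0],[0,0,0],1]

```text
time: 1.1
position: [319.7, 42.0, 317.1]
orientation: [-1.57, 0.178, -0.184]
contact_force: [0.6, 1.3, 0.7]
width: 85.5
```

Emit:
step_arm:
  increments:
    - [[20,-45,0],[0,0,0],1]
    - [[30,-45,0],[0,0,0],1]
    - [[35,-40,-15],[0,0,0],1]
    - [[35,-40,-20],[0,0,0],1]
    - [[38,-35,-25],[0,0,0],1]
    - [[38,-30,-25],[0,0,0],1]
    - [[35,-25,-25],[0,0,0],1]
    - [[10,-10,0],[0,0,0],1]

```text
time: 2.1
position: [565.3, -242.0, 199.5]
orientation: [-1.567, 0.187, -0.19]
contact_force: [-0.6, 0.1, 0.2]
width: 85.5
```

Emit:
step_arm:
  increments:
    - [[-3,14,-25],[0,0,0],1]
    - [[-2,4,-25],[0,0,0],1]
    - [[0,0,0],[0,0,0],1]

```text
time: 2.48
position: [559.9, -224.7, 144.8]
orientation: [-1.565, 0.193, -0.187]
contact_force: [-0.4, 0.8, 0.3]
width: 85.3
```

```bash
python3 - <<'E'
from h import *
s=snap('top','top1');print(ctrl.observe()['position']);S=snap('side','side1')
a=s['img'][150:260,330:470,::-1];b=S['img'][140:270,265:425,::-1]
cv2.imwrite('pics/c2.png',np.hstack([cv2.resize(a,(400,314),interpolation=2),cv2.resize(b,(386,314),interpolation=2)]))
E
```

```text
[ 560.81 -225.12  146.17]
```

View pics/c2.png

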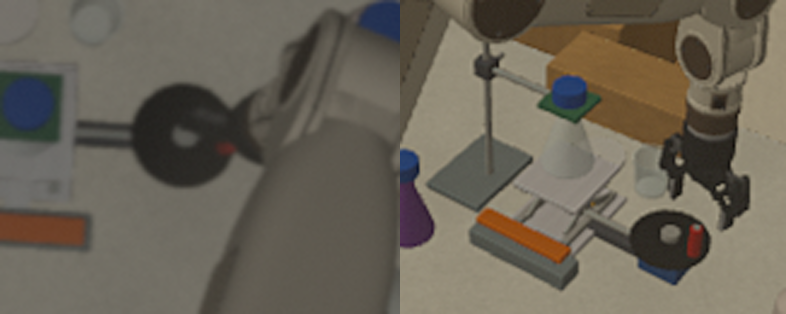

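The clamp view is clear from the side, and the gripper (708,195 in the crop) stands above and behind the red peg (696,240). I'll check this against the projections.

```bash
python3 - <<'E'
from h import *
S=load('side1');T=load('top1')
print(proj(S,[560,-225,160]),'fingers seen ~392.7,220'); print('pegtop',proj(S,[559,-223,115]),'seen 387.5,234.5','pegbase',proj(S,[559,-223,60]))
print(cen(S,'red',(370,225,400,255))[0],proj(S,[559,-223,90]),cen(T,'red',(395,185,425,215))[0],proj(T,[559,-223,100]))
E
```

```text
[388.37 224.29] fingers seen ~392.7,220
pegtop [386.49 233.56] seen 387.5,234.5 pegbase [385.04 244.52]
[386.64 239.74] [385.82 238.6 ] [408.81 201.69] [409.93 200.09]
```

Emit:
step_arm:
  increments:
    - [[-1,1,-25],[0,0,0],1]
    - [[-1,0,-24],[0,0,0],1]
    - [[0,0,0],[0,0,0],1]
    - [[0,0,0],[0,0,0],0.2]
    - [[0,0,0],[0,0,0],0.2]
    - [[0,0,0],[0,0,0],0.2]

```text
time: 3.32
position: [565.8, -227.6, 107.9]
orientation: [-1.571, 0.176, -0.206]
contact_force: [-0.4, -0.1, -0.4]
width: 32.4
```

Emit:
step_arm:
  increments:
    - [[-4,3,0],[0,0,0],0.5]
    - [[-2,0,-11],[0,0,0],0.5]
    - [[0,0,0],[0,0,0],0.5]

```text
time: 3.7
position: [559.4, -224.4, 96.9]
orientation: [-1.571, 0.175, -0.206]
contact_force: [0.5, -0.2, -0.1]
width: 42.6
```

Emit:
step_arm:
  increments:
    - [[0,0,0],[0,0,0],0]
    - [[0,0,0],[0,0,0],0]
    - [[0,0,0],[0,0,0],0]
    - [[0,0,0],[0,0,0],0]

```text
time: 4.2
position: [559.2, -224.7, 96.7]
orientation: [-1.572, 0.176, -0.206]
contact_force: [-0.9, -0.9, 0.7]
width: 18.4
```

```bash
python3 - <<'E'
from h import *
S=snap('side','side2');b=S['img'][140:270,265:425,::-1]
cv2.imwrite('pics/c3.png',cv2.resize(b,(640,520),interpolation=2)); o=ctrl.observe();print(o['position'],o['width'],o['contact_force'],o['torque'])
E
```

```text
[ 559.22 -224.69   96.7 ] 18.227611432079033 [-0.96 -0.54  0.51] [ 0.06  0.1  -0.03]
```

View pics/c3.png

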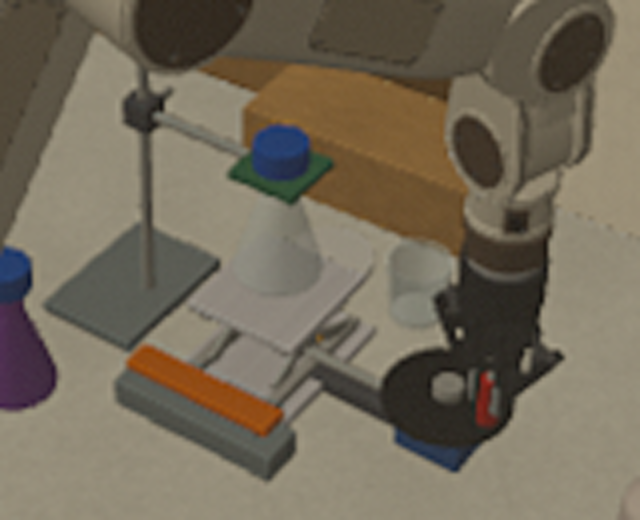

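The peg is gripped at (485,400) in the crop, width 18. The flask and platform are visible, with a gap at (280,290). A first quarter turn will test the axis estimate.

Emit:
step_arm:
  increments:
    - [[-17,8,0],[0,0,0],0]
    - [[-12,14,0],[0,0,0],0]
    - [[-6,18,0],[0,0,0],0]
    - [[1,19,0],[0,0,0],0]

```text
time: 4.75
position: [525.1, -168.5, 96.7]
orientation: [-1.577, 0.178, -0.212]
contact_force: [1.8, -3.3, -2.7]
width: 18.6
```

Emit:
step_arm:
  increments:
    - [[6,17,0],[0,0,0],0]
    - [[13,13,0],[0,0,0],0]
    - [[17,7,0],[0,0,0],0]
    - [[18,0,0],[0,0,0],0]
    - [[0,0,0],[0,0,0],0]

```text
time: 5.38
position: [583.8, -131.4, 96.6]
orientation: [-1.589, 0.177, -0.214]
contact_force: [-0.3, -7.2, 0.7]
width: 18.1
```

```bash
cat >> h.py <<'E'
def avg(n,name):
    ims=[]
    for _ in range(n): s=ctrl.snapshot('side'); ims.append(np.array(s['img'],float))
    im=np.mean(ims,0); np.save(f'pics/{name}.npy',im)
    return im
E
python3 - <<'E'
from h import *
o=ctrl.observe();print(o['position'],o['contact_force'])
im=avg(4,'a1'); b=im[165:240,290:370,::-1].clip(0,255).astype(np.uint8)
cv2.imwrite('pics/c4.png',cv2.resize(b,(640,600),interpolation=2))
E
```

```text
[ 583.82 -131.35   96.64] [-0.3  -7.19  0.69]
```

View pics/c4.png

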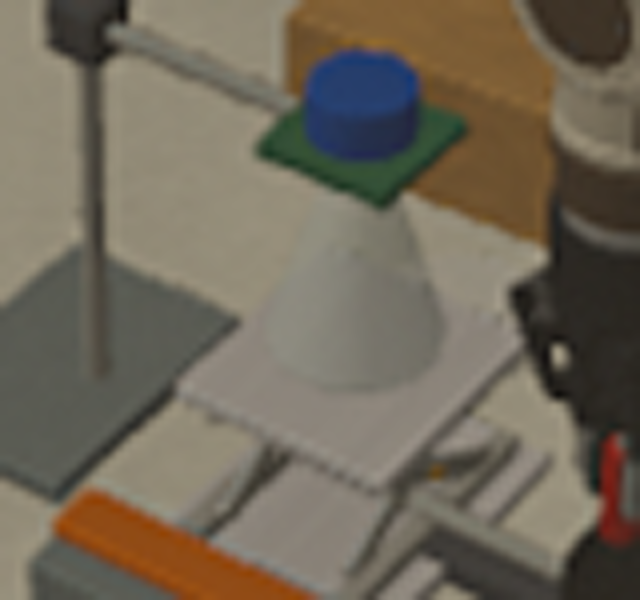

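The platform has risen in the view. The near corner is at full-image (337.2,224.8), the left corner at (312.5,213.1), the right corner at (355.6,207.5), and the lowest point of the flask base at about (334.4,213.5).

```bash
python3 - <<'E'
from h import *
from scipy.optimize import least_squares
S=load('side2'); th=.055
ex=np.array([np.cos(th),-np.sin(th)]);ey=np.array([np.sin(th),np.cos(th)])
O=np.array([580,12.])
P=[((-65,60),(312.5,213.1)),((-65,-60),(337.2,224.8)),((65,-60),(355.6,207.5))]
def f(p):
    o=np.array([p[0],p[1]]);return np.concatenate([proj(S,[*(o+a*ex+b*ey),p[2]])-np.array(q) for (a,b),q in P]+[[(p[0]-O[0])*.3,(p[1]-O[1])*.3]])
r=least_squares(f,[580,12,96]);print(r.x,r.fun);o=r.x[:2]
def circ(rad,z): 
    a=np.linspace(0,2*np.pi,180);return np.array([proj(S,[o[0]+rad*np.cos(t),o[1]+rad*np.sin(t),z]) for t in a])
for z in range(96,130,4): 
    c=circ(43,z);d=circ(26,z+150);e=circ(26,z+122); print(z,'base bottom v',c[:,1].max(),'u range',c[:,0].min(),c[:,0].max(),'cap top v',d[:,1].min(),'cap bottom',e[:,1].max())
print('seen base bottom 213.6, cap top', 165+50/8,'cap bottom',165+158/8)
E
```

```text
[581.74  10.15  97.4 ] [-1.51 -0.38 -0.12  0.88  0.8  -0.44  0.52 -0.55]
96 base bottom v 217.7218540588056 u range 322.5640249567549 345.1404906342377 cap top v 174.49530968997593 cap bottom 189.39529300105718
100 base bottom v 216.92670304873423 u range 322.5719996516147 345.1811497551565 cap top v 173.6146310925138 cap bottom 188.52582922417085
104 base bottom v 216.12920418739418 u range 322.57999744818005 345.22192675083653 cap top v 172.73128599050756 cap bottom 187.65369815609643
108 base bottom v 215.32934706062045 u range 322.58801844698075 345.26282213461735 cap top v 171.84526225519596 cap bottom 186.77888750413368
112 base bottom v 214.5271211925658 u range 322.59606274913074 345.30383642282385 cap top v 170.9565476841483 cap bottom 185.9013848999287
116 base bottom v 213.72251604524357 u range 322.60413045633226 345.3449701347879 cap top v 170.06513000070385 cap bottom 185.0211778988908
120 base bottom v 212.91552101806613 u range 322.61222167088044 345.3862237928698 cap top v 169.170996853407 cap bottom 184.1382539796045
124 base bottom v 212.1061254473793 u range 322.6203364956672 345.4275979224809 cap top v 168.27413581543647 cap bottom 183.2526005432354
128 base bottom v 211.29431860599274 u range 322.62847503418584 345.46909305210573 cap top v 167.3745343840299 cap bottom 182.36420491293129
seen base bottom 213.6, cap top 171.25 cap bottom 184.75
```

Emit:
step_arm:
  increments:
    - [[17,-8,0],[0,0,0],0]
    - [[12,-14,0],[0,0,0],0]
    - [[6,-18,0],[0,0,0],0]
    - [[0,0,0],[0,0,0],0]

```text
time: 6.08
position: [618.9, -166.8, 96.7]
orientation: [-1.583, 0.179, -0.207]
contact_force: [-4.8, -1.5, 3.7]
width: 18.1
```

Emit:
step_arm:
  increments:
    - [[0,-19,0],[0,0,0],0]
    - [[-7,-18,0],[0,0,0],0]
    - [[-13,-14,0],[0,0,0],0]
    - [[0,0,0],[0,0,0],0]

```text
time: 6.58
position: [599.5, -217.9, 96.7]
orientation: [-1.579, 0.174, -0.208]
contact_force: [-1.1, 0.8, 1.9]
width: 18.5
```

```bash
cat >> h.py <<'E'
def ecc(A,B,box):
    x0,y0,x1,y1=box; g=lambda I:(I[y0:y1,x0:x1].mean(2)).astype(np.float32)
    c,W=cv2.findTransformECC(g(A),g(B),np.eye(2,3,dtype=np.float32),cv2.MOTION_TRANSLATION,(3,200,1e-7),None,1)
    return W[:,2],c
BOX=dict(cap=(322,168,348,183),capplate=(318,168,352,192),flask=(322,192,346,214),plat=(310,205,358,228),rod=(290,165,318,225))
E
python3 - <<'E'
from h import *
o=ctrl.observe();print(o['position'],o['contact_force'])
im=avg(4,'a2'); A=np.load('pics/a1.npy'); S=load('side2')['img'].astype(float)
for k,b in BOX.items(): print(k,ecc(A,im,b),ecc(S,A,b))
C=np.array([571.5,-178]);p=o['position'][:2]-C;print(np.hypot(*p),np.degrees(np.arctan2(p[1],p[0])))
E
```

```text
[ 599.49 -217.88   96.72] [-1.09  0.82  1.93]
cap (array([0., 0.], dtype=float32), 0.9995873949469453) (array([0.01, 0.01], dtype=float32), 0.9988355576815074)
capplate (array([ 0.01, -0.01], dtype=float32), 0.9997897567098634) (array([0.  , 0.01], dtype=float32), 0.9994104930455044)
flask (array([ 0.09, -0.11], dtype=float32), 0.9312103194133787) (array([ 0.12, -0.59], dtype=float32), 0.6958425506539941)
plat (array([-0.22, -0.45], dtype=float32), 0.7182798587844708) (array([-1.29,  0.13], dtype=float32), 0.7385872049040768)
rod (array([-0.01, -0.1 ], dtype=float32), 0.9870470232111431) (array([-0.06, -0.13], dtype=float32), 0.9749039247145931)
48.72302909805482 -54.932775597249766
```

Emit:
step_arm:
  increments:
    - [[-17,-7,0],[0,0,0],0]
    - [[-19,0,0],[0,0,0],0]
    - [[0,0,0],[0,0,0],0]

```text
time: 7.15
position: [568.1, -226.1, 96.7]
orientation: [-1.585, 0.165, -0.212]
contact_force: [-1.5, -0.2, 0.4]
width: 18.2
```

```bash
cat > chk.py <<'E'
from h import *
import sys
o=ctrl.observe();print(o['position'],o['contact_force'],np.abs(o['qvel']).max())
im=avg(2,sys.argv[1]); A=np.load('pics/a1.npy')
for k in('cap','capplate'): print(k,ecc(A,im,BOX[k]))
p=o['position'][:2]-np.array([571.5,-178]);a=np.arctan2(p[1],p[0]);print(np.hypot(*p),np.degrees(a))
q=[48*np.array([np.cos(a-np.radians(k*22.5)),np.sin(a-np.radians(k*22.5))]) for k in range(4)];q[0]=p;print('next',np.diff(q,axis=0).tolist())
E
python3 chk.py a3
```

```text
[ 568.09 -226.06   96.72] [-1.53 -0.24  0.38] 0.029148090528115442
cap (array([0.01, 0.  ], dtype=float32), 0.9993350673302203)
capplate (array([ 0., -0.], dtype=float32), 0.9996536668437849)
48.17733937328844 -94.05727715691988
next [[-18.051703224737228, 5.121180830942464], [-14.797095134644923, 11.480813985265037], [-9.277216033294458, 16.269492212714432]]
```

Emit:
step_arm:
  increments:
    - [[-18,5,0],[0,0,0],0]
    - [[-14,11,0],[0,0,0],0]
    - [[0,0,0],[0,0,0],0]

```text
time: 7.62
position: [538.5, -212.2, 96.7]
orientation: [-1.592, 0.164, -0.214]
contact_force: [-2.9, -0.9, 1.4]
width: 18.2
```

```bash
python3 chk.py a4
```

```text
[ 538.45 -212.24   96.7 ] [-2.89 -0.92  1.35] 0.02918238307263317
cap (array([-0.  , -0.01], dtype=float32), 0.9993850420269165)
capplate (array([ 0.01, -0.  ], dtype=float32), 0.9996754338227567)
47.59005813284584 -133.98394240872034
next [[-10.964280969989282, 15.090395373970622], [-3.97893498704601, 18.30112539044667], [3.3274808848351682, 18.43070766815662]]
```

Emit:
step_arm:
  increments:
    - [[-11,15,0],[0,0,0],0]
    - [[-4,18,0],[0,0,0],0]
    - [[0,0,0],[0,0,0],0]

```text
time: 8.1
position: [524.3, -180.9, 96.6]
orientation: [-1.595, 0.166, -0.215]
contact_force: [-3.7, 1.0, 3.3]
width: 18.3
```

```bash
python3 chk.py a5
```

```text
[ 524.28 -180.88   96.64] [-3.66  0.98  3.33] 0.016263824080268968
cap (array([ 0.02, -0.05], dtype=float32), 0.9970900792808357)
capplate (array([ 0.02, -0.02], dtype=float32), 0.9991470913311178)
47.3083517548324 -176.5054430036725
next [[1.8369794354402131, 18.51520276993618], [9.436553918021708, 16.177594516499042], [14.909136419283946, 11.33493561601351]]
```

The cap shows a first small shift (-0.05 px, about 0.2 mm). I'll take a smaller step.

Emit:
step_arm:
  increments:
    - [[1,13,0],[0,0,0],0]
    - [[0,0,0],[0,0,0],0]

```text
time: 8.45
position: [525.1, -169.3, 96.6]
orientation: [-1.596, 0.169, -0.215]
contact_force: [-4.8, 2.7, 6.5]
width: 18.5
```

```bash
python3 chk.py a6; python3 - <<'E'
from h import *
S=load('side2'); print('px per mm',proj(S,[580,12,262])-proj(S,[580,12,261]))
E
```

```text
[ 525.09 -169.27   96.61] [-4.83  2.69  6.5 ] 0.020460412435670875
cap (array([ 0.02, -0.09], dtype=float32), 0.9938344744536325)
capplate (array([ 0.02, -0.03], dtype=float32), 0.9984779074139655)
47.2290308563068 169.34438151723836
next [[6.229594622849895, 17.51901114236465], [13.10507655842433, 13.379838660680019], [17.22775458748185, 7.346263408120393]]
px per mm [ 0.01 -0.22]
```

```bash
python3 - <<'E'
from h import *
L=lambda n:np.load(f'pics/{n}.npy')
A=(L('a1')+L('a2')+L('a3')+L('a4'))/4
w=lambda I:I[168:190,320:350].ravel()
e=w(L('a6')-L('a5'))
for n in('a3','a4','a5','a6'): d=w(L(n)-A); print(n,d@e/(e@e)*.86,'mm', np.linalg.norm(d))
m=lambda I,c:cv2.phaseCorrelate
g=w(np.roll(A,-1,0)-A)  # 1px up
for n in('a5','a6'): d=w(L(n)-A)
# edge shifts at cap top by column profile
for n in('a1','a4','a5','a6'):
    I=L(n); f=(I[...,2]-I[...,0]); s=f[166:178,330:340].clip(0); print(n,(s*np.ones((12,1))).sum()/s[-2:].mean()/10)
E
```

```text
a3 0.004455234218189014 mm 28.086570968169113
a4 -0.004248579424985159 mm 27.26798431769389
a5 0.19700887682695842 mm 107.74903929386099
a6 1.0570088768269585 mm 156.53986862377903
a1 6.128709331426529
a4 6.1311591634172276
a5 6.318453427065026
a6 6.497358224727018
```

The cap's top edge has risen 0.37 px, about 1.7 mm. That agrees with the crank: contact came roughly 0.85 mm before a5. I'll wait, then release and lift clear.

Emit:
step_arm:
  increments:
    - [[0,0,0],[0,0,0],0]
    - [[0,0,0],[0,0,0],0]
    - [[0,0,0],[0,0,0],0]
    - [[0,0,0],[0,0,0],0.6]
    - [[0,0,0],[0,0,0],0.6]
    - [[0,0,0],[0,0,0],0.6]

```text
time: 9.3
position: [528.5, -172.4, 96.8]
orientation: [-1.597, 0.165, -0.221]
contact_force: [0.0, -0.2, -0.6]
width: 51.5
```

```bash
cat > lift.py <<'E'
from h import *
import sys
I=avg(2,sys.argv[1]);f=(I[...,2]-I[...,0]); s=f[166:178,330:340].clip(0); e=s.sum()/s[-2:].mean()/10; print('lift mm',(e-6.13)/.21,ctrl.observe()['position'],ctrl.observe()['width'])
E
python3 lift.py a7
```

```text
lift mm 1.651551631888709 [ 528.22 -172.18   96.83] 50.93312540473771
```

Emit:
step_arm:
  increments:
    - [[0,0,20],[0,0,0],0.6]
    - [[0,0,40],[0,0,0],0.6]
    - [[-20,10,20],[0,0,0],0.3]
    - [[-25,35,0],[0,0,0],0]
    - [[-20,40,0],[0,0,0],0]
    - [[-5,40,0],[0,0,0],0]
    - [[0,35,0],[0,0,0],0]
    - [[0,0,0],[0,0,0],0]

```text
time: 10.4
position: [457.5, -9.2, 179.8]
orientation: [-1.597, 0.163, -0.227]
contact_force: [0.3, -0.1, -0.3]
width: 0.2
```

```bash
python3 lift.py a8; python3 -c "
from h import *;print(ctrl.observe()['contact_force'])"
```

```text
lift mm 2.420979986197383 [457.56 -10.84 179.7 ] 0.007348154105291435
[ 0.64 -0.21 -0.57]
```

Emit:
step_arm:
  increments:
    - [[0,22,-30],[0,0,0],0]
    - [[0,0,-40],[0,0,0],0]
    - [[0,0,0],[0,0,0],0]

```text
time: 10.88
position: [459.3, 8.7, 109.3]
orientation: [-1.598, 0.166, -0.235]
contact_force: [0.1, -0.0, -0.3]
width: 0.1
```

```bash
python3 lift.py a9; python3 - <<'E'
from h import *
I=np.load('pics/a9.npy');T=snap('top','top3')
b=I[145:265,270:410,::-1].clip(0,255).astype(np.uint8);a=T['img'][150:260,290:430,::-1]
cv2.imwrite('pics/c5.png',np.hstack([cv2.resize(b,(420,360),interpolation=2),cv2.resize(a,(380,360),interpolation=2)]))
S=load('side2');print('proj bar mid',proj(S,[459,12.5,58]),'tip',proj(S,ctrl.observe()['position']-[0,0,14]), 'peg red', cen(T,'red',(360,170,425,225))[:2])
E
```

```text
lift mm 1.6265107984941545 [462.25   8.86 112.28] 0.1848920611293075
proj bar mid [315.52 235.9 ] tip [316.88 227.59] peg red (array([391.67, 210.89]), 18)
```

View pics/c5.png

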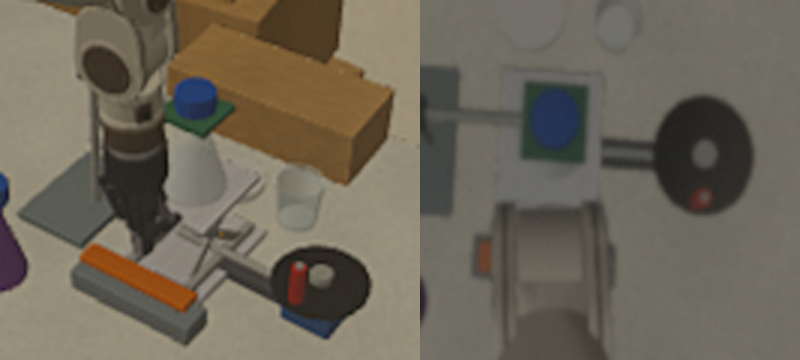

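Lift reads 1.6 mm. The closed fingers hover over the bar's middle (143,255 in the left crop), and the crank stays put. Now I'll press.

Emit:
step_arm:
  increments:
    - [[-2,3,-15],[0,0,0],0]
    - [[0,0,-15],[0,0,0],0]
    - [[0,0,0],[0,0,0],0]

```text
time: 11.4
position: [465.8, 10.8, 88.0]
orientation: [-1.594, 0.153, -0.253]
contact_force: [0.1, 0.4, 0.3]
width: 0.2
```

Emit:
step_arm:
  increments:
    - [[-6,2,-5],[0,0,0],0]
    - [[-1,0,-5],[0,0,0],0]
    - [[0,0,-4],[0,0,0],0]

```text
time: 11.78
position: [460.7, 12.7, 76.5]
orientation: [-1.593, 0.149, -0.258]
contact_force: [0.9, -0.1, -0.2]
width: -0.2
```

Emit:
step_arm:
  increments:
    - [[0,0,-4],[0,0,0],0]
    - [[0,0,-4],[0,0,0],0]
    - [[0,0,-3],[0,0,0],0]
    - [[0,0,-3],[0,0,0],0]

```text
time: 12.28
position: [460.9, 12.7, 62.3]
orientation: [-1.593, 0.149, -0.259]
contact_force: [-1.9, 1.0, 9.4]
width: 0.1
```

Emit:
step_arm:
  increments:
    - [[0,0,-2],[0,0,0],0]
    - [[0,0,-2],[0,0,0],0]
    - [[0,0,0],[0,0,0],0]

```text
time: 12.65
position: [460.9, 12.7, 62.6]
orientation: [-1.593, 0.147, -0.26]
contact_force: [-1.0, 0.0, 0.4]
width: 0.2
```

Emit:
step_arm:
  increments:
    - [[0,0,-3],[0,0,0],0]
    - [[0,0,-3],[0,0,0],0]

```text
time: 12.9
position: [461.4, 12.8, 61.6]
orientation: [-1.593, 0.144, -0.262]
contact_force: [-14.2, -1.1, 40.6]
width: -0.0
```

That is a hard stop at TCP z of about 62, which is 10 mm of travel. I'll retreat.

Emit:
step_arm:
  increments:
    - [[0,0,10],[0,0,0],0]
    - [[-10,0,30],[0,0,0],0]
    - [[-40,-20,40],[0,0,0],0]
    - [[-45,-30,40],[0,0,0],0]
    - [[-45,-30,30],[0,0,0],0]
    - [[0,0,0],[0,0,0],0]

```text
time: 13.65
position: [322.4, -67.0, 212.4]
orientation: [-1.594, 0.14, -0.264]
contact_force: [1.1, 0.7, -1.2]
width: -0.0
```

```bash
python3 lift.py b1; python3 - <<'E'
from h import *
I=np.load('pics/b1.npy');A=load('side0')['img'].astype(float)
b=np.hstack([X[165:265,285:400,::-1].clip(0,255).astype(np.uint8) for X in(A,I)])
cv2.imwrite('pics/c6.png',cv2.resize(b,(800,348),interpolation=2))
s0=load('side0');s1=dict(s0,img=I.astype(np.uint8))
for s in(s0,s1):
    c,n,q=cen(s,'orange',(285,220,345,260)); print(c,n,cv2.minAreaRect(q))
print(proj(s0,[459,12,58])-proj(s0,[459,12,48]), ctrl.observe()['time'])
E
```

```text
lift mm 1.623015873015873 [323.83 -66.02 210.8 ] -0.06929090338079887
[315.94 237.09] 295 ((315.6446228027344, 236.71983337402344), (40.21725082397461, 7.796929836273193), 27.299571990966797)
[324.53 243.23] 154 ((324.5, 243.00003051757812), (20.57182502746582, 7.602630138397217), 26.56505012512207)
[-0.01 -1.93] 13.75
```

View pics/c6.png

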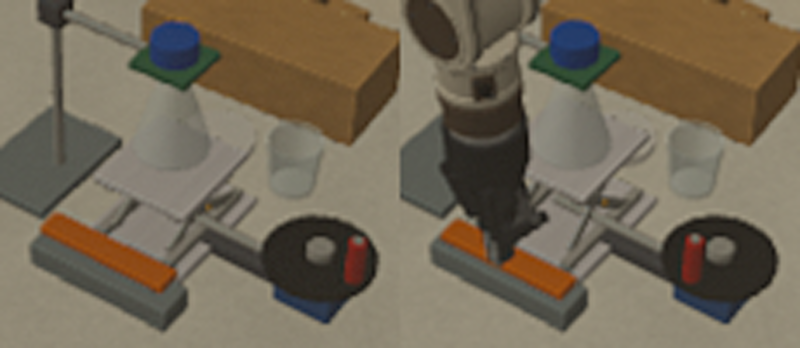

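The right half shows the bar lower, with the gripper over its left part. I'll check both ends of the bar numerically before handing in.

Emit:
step_arm:
  increments:
    - [[-30,-55,10],[0,0,0],0]
    - [[-30,-55,10],[0,0,0],0]
    - [[-20,-55,0],[0,0,0],0]
    - [[0,0,0],[0,0,0],0]
    - [[0,0,0],[0,0,0],0]

```text
time: 14.38
position: [247.6, -231.8, 226.3]
orientation: [-1.589, 0.13, -0.245]
contact_force: [-0.1, 0.3, -0.1]
width: 0.3
```

```bash
python3 lift.py b2; python3 - <<'E'
from h import *
I=np.load('pics/b2.npy');s0=load('side0');s1=dict(s0,img=I.astype(np.uint8))
for s in(s0,s1):
    for box in((285,220,345,260),(285,220,310,260),(322,230,345,260)):
        c,n,q=cen(s,'orange',box); print(box[0],c,n,cv2.minAreaRect(q)[1:])
o0=s0['img'].astype(float)
f=lambda X:X[...,0]-X[...,2]
for u in(300,305,322,330): 
    print(u,[ (f(X)[215:262,u-1:u+2].clip(40).mean(1)-40)@np.arange(215,262)/(f(X)[215:262,u-1:u+2].clip(40).mean(1)-40).sum() for X in(o0,I)])
E
```

```text
lift mm nan [ 247.98 -231.07  226.53] 0.1554761001721633
285 [315.94 237.09] 295 ((40.21725082397461, 7.796929836273193), 27.299571990966797)
285 [303.6 231.3] 93 ((14.310833930969238, 6.7082037925720215), 26.56505012512207)
322 [327.56 242.55] 103 ((14.758047103881836, 7.602630138397217), 26.56505012512207)
285 [313.45 237.88] 257 ((37.565940856933594, 7.602630615234375), 26.56505012512207)
285 [303.84 233.24] 94 ((13.863621711730957, 7.155417442321777), 26.56505012512207)
322 [325.07 243.75] 60 ((12.521980285644531, 7.155416965484619), 26.56505012512207)
300 [np.float64(229.6022933011467), np.float64(231.58053596614954)]
305 [np.float64(231.45113168724276), np.float64(233.3739090491502)]
322 [np.float64(240.01328086571567), np.float64(241.95999090702435)]
330 [np.float64(243.93945409429273), np.float64(248.13333333333335)]lift.py:3: RuntimeWarning: invalid value encountered in scalar divide
  I=avg(2,sys.argv[1]);f=(I[...,2]-I[...,0]); s=f[166:178,330:340].clip(0); e=s.sum()/s[-2:].mean()/10; print('lift mm',(e-6.13)/.21,ctrl.observe()['position'],ctrl.observe()['width'])
```

```bash
python3 -c "
from plant import ctrl
print(ctrl.job_done(), ctrl.observe()['time'])"
```

```text
the job is handed in; nothing more can be done
the job is handed in; nothing more can be done
```

I raised the platform until it took the flask's weight and pressed the lock bar fully home. The job is handed in; no verdict came back. It took about 14.5 s of robot time.

**Crank:** I held the peg and turned it about 445° clockwise. I stopped when the cap's edge in the side image showed a lift of about 1.7 mm.

**Flask:** After release, and again after pressing the bar, the lift read 1.65 and 1.62 mm. Two readings did not fit:
- **During the approach to the bar:** one reading gave 2.4 mm while the arm was near the line of sight. It was back to 1.6 mm on the next check.
- **Just before hand-in:** the arm hid the cap, so that reading failed. The last good one is the 1.62 mm.

**Lock bar:** I pressed near its middle onto a hard stop. The fingers felt about 41 N there, more than the job needed. In the image the bar sank 1.92 to 1.98 px at three points along it, against 1.93 px expected for 10 mm, so it is level and home. Its far right end was partly hidden by the arm and gave no usable reading.

**Bystanders:** I did not measure them. In the pictures the beaker stayed in place and I saw no sign of contact with anything else.

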